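# Seat a block in a drilling jig and throw the toggle clamp

### The arm

A 6-joint arm with a two-finger parallel gripper is mounted at the origin on the work surface. World frame = base frame: x ahead of the robot, y to its left, z up, the work surface at z = 0. Lengths are in m, angles in degrees, forces in N, time in s.
With the tool pointing down it reaches from about 0.25 to 0.725 m from the base axis. Payload 9.7 kg.
Tool frame: the origin (TCP) lies on the centre line of the jaws, within the pads' length; the fingertips stand 22 mm ahead of it and the grasp point (between the pads) lies 3 mm ahead of it; z points along the fingers, y is the direction in which the jaws open and shut (so a half turn about z gives the same grasp; the last joint's range is limited). The gripper opens to 85 mm and grips with 20 to 120 N. Pads are 22 mm wide; open, the fingers measure 114 mm over their backs; the gripper's body (76 mm by 85 mm) begins 54 mm behind the grasp point. The pads swing forward as they close: fully open they stand 13 mm farther back than shut.
Start: joints at [71.333, 4.979, 10.078, 95.1, 0, 90], TCP at [0.176, 0.521, 0.229] pointing down, gripper open.
Joint ranges: [-179.16, 179.16], [-48.56, 103.87], [-65.8, 70.77], [-126.05, 130.52], [-82.76, 87.17], [-180, 180]. Speed limits (degrees/s): [127.2, 127.2, 147.25, 180, 180, 180].

### API

Orientations are given as [roll, pitch, yaw] about the fixed x, y, z axes, in that order (R = Rz(yaw) Ry(pitch) Rx(roll)).
In Python, from workcell import monitor, eyes, job gives the robot as it stands. The module is installed in compiled form; this text tells all that it offers.
- The arm moves only by the tool drive_tool, never from a script. Its argument "plan" is a list of rows, each a list of 3 entries, a list of its own where there are three numbers: the opening, from 0 (shut) to 1 (fully open), then the shift along the world's x, y, z in m, then the turn about the world's z in degrees. In form: [[gripper, [x, y, z], yaw], ...]. A call has 1 to 10 rows; each row shifts and turns the commanded pose from where the row before left it; what a row does not reach is not made up. A row lasts 1/8 s, in which the tool goes at most 62.5 mm and 10.7 degrees, less where a joint would pass 70% of its speed; a pose out of reach is approached as far as the arm can. A call is refused whole if a number of a shift passes 0.0625 or a number of a turn 10.7, either way. A call with a gripper value outside its range is refused whole. The fingers move at their own pace and stop on an object; "grip_force" is the grip in N (left out, the last holds). Time passes only in rows, so rows that do not move let the fingers close. It gives the time, the measured TCP pose, the force and the opening at its end, in the units of the state.
- monitor.get_obs(): the state, without advancing time (a new reading comes with each control period).
- eyes.camera(name): name is "scene" or "top" or "wrist"; returns (picture, depth): 420x560x3 uint8, red, green, blue; 420x560 float32, m along the optical axis (not along the pixel's ray), 0 where there is no reading.
- eyes.camera_params(name): a dict with "fx", "fy", "cx", "cy" (pixels), "extrinsics" (4x4, takes a point from world to camera coordinates); the wrist camera has in their place "mount" (4x4, takes a point from camera to tool coordinates, whose origin is the TCP and whose axes are the flange's). Camera axes: x right, y down, z forward; pixel columns grow to the right and rows downward; lengths in m; the calibration is good to about 2 mm. A picture is of the moment at which its call begins: read the wrist's pose just before it. camera_params takes no time and is no camera call.
- job.job_done(): hands the job in, once; it reports no verdict.
The state is a dict: "time": time; "q": joint angles; "qd": joint speeds; "joint_efforts": joint torques, N m; "ee_pos": TCP position; "tcp_rot": TCP orientation; "wrist_force": force on the tool from outside, world axes, zero at the start; "torque": the same for the moment, N m; "opening": finger opening in m.
Only numpy, scipy, OpenCV 4.12 (cv2) and the standard library are available. Lean on these libraries where they do the work, as an engineer would, in place of code of your own. Each camera call takes 0.05 s, during which the arm holds its last target.

### The job

Slide the wooden block along the drilling jig until it bears on the rubber-tipped stop screw, and hold it pressed there by feel for about a second with roughly 5 to 10 N, never more than 12 N. Then throw the over-centre clamp lever with one fingertip push, without letting it fall back and never pushing harder than 20 N, so that it snaps down and holds the block against the stop. Leave the hammer, the jar and the offcut where they are.

Things in the scene. Friction and masses are not known exactly. Their poses are not given: they have to be found in the camera images.
- jig: Drilling jig fixed to the bench. Base 215 x 360 x 18 mm (x -137 to 78, y -205 to 155). Origin: on the bench under the channel's centre line, z up. Channel along the jig's y, floor 18 mm up, rails 14 mm above it at x = +-29.5 mm, y -195 to 105. Steel drill guide on the +x rail to 51 mm up, y -35 to 75. Clamp on the -x side at y = 20. The stop is at the +y end.
- stop: Aluminium bracket on the jig, 60 x 24 x 44 mm, origin under its centre at (0, 142, 18) mm in the jig, axes as the jig's. Its screw carries a rubber tip (24 mm wide, 26 mm above the base) towards -y. The screw's setting varies, unreported: tip face 52 to 86 mm to -y of this origin, found by feel. The tip is springy, about 8 N per mm, 3 mm of give; the screw does not shift.
- block: Loose pale wooden block in the jig's channel, 56 (x) x 170 (y) x 46 mm high, 0.26 to 0.43 kg, 1.5 mm play each side; axes as the jig's. Origin: centre of its underside. Drag 1 to 3 N. Starts 25 to 90 mm short of the stop's tip; push its -y end, above the rails, towards +y.
- clamp (a joint): Over-centre clamp lever, rad. Starts at 0: open, black handle leaning 0.6 rad to the jig's -x. Grows as the handle swings to +x and the pad comes down. Below 0.6 (handle upright) a spring drives it back to 0, beyond that it snaps on by itself. Resists with 6 N at the handle's end at 0, none at 0.6. The pad rests on the block at 1.15.
- clamp_knob (a point): Centre of the rounded top end of the clamp's black handle (20 mm thick), 95 mm from the hinge, which is parallel to the jig's y at (-60, 20, 82) mm in the jig. Moves with the lever: open at (-114, 20, 160) mm in the jig, upright (-60, 20, 177), clamped about (-10, 20, 163). The handle's rubbing on a tip that pushes level more than doubles the push; follow the arc.
- hammer: Bystander: hammer with wooden handle, 260 mm long, lying to the right (-y) on the bench. Leave it alone.
- jar: Bystander: glass jar with steel lid, 64 mm in diameter, 85 mm high, on the left (+y). Leave it alone.
- offcut: Bystander: dark wooden offcut 90 x 60 x 30 mm on the near left. Leave it alone.

How it is judged:
By the outcome, as a careful person would: the job done as asked, in the order asked, and still so for the second after the job is handed in, with the robot touching nothing.
It also fails if it takes over 67 s, if anything falls off the work surface, if the arm or the gripper's body presses on something with over 40 N, if the wrist force passes 120 N, or if a joint passes its speed limit or range.

## Working session

There is one attempt and no reset: what is moved stays moved. The work goes in short steps, Python scripts to look and compute and a tool call to move; the robot and the scene stay as the last step left them, time stands still between calls to the robot, and variables do not carry over. Pictures are saved under pics/ and viewed, and the job is handed in when it is done.

Besides the shell and the picture viewer there is one more tool, called by a JSON object that holds its "fn" and its "kwargs", one argument or row to a line. drive_tool: Moves the arm, as the interface text tells. Its arguments: {"type":"object","properties":{"plan":{"type":"array","items":{"type":"array"}},"grip_force":{"type":"number"}},"required":["plan"]}

```bash
mkdir -p pics
cat > h.py <<'E'
import numpy as np,cv2
from workcell import monitor,eyes,job
def shot(n,f):
    p,d=eyes.camera(n); cv2.imwrite('pics/'+f+'.png',p[:,:,::-1]); np.savez('pics/'+f+'.npz',p=p,d=d); return p,d
def world(n,d):
    c=eyes.camera_params(n); v,u=np.mgrid[0:420,0:560]
    P=np.stack([(u-c['cx'])/c['fx']*d,(v-c['cy'])/c['fy']*d,d],-1)
    E=np.linalg.inv(np.array(c['extrinsics'])); return P@E[:3,:3].T+E[:3,3]
E
python3 - <<'E'
from h import *
np.set_printoptions(precision=4,suppress=True)
print(monitor.get_obs())
for n in('scene','top'):
    shot(n,n+'1'); print(eyes.camera_params(n))
a=cv2.imread('pics/scene1.png');b=cv2.imread('pics/top1.png')
E
```

```text
{'time': 0.0, 'q': array([71.3326,  5.0119, 10.033 , 95.0998, -0.0007, 89.9996]), 'qd': array([-0.0362, -0.0072, -0.0931,  0.0368,  0.0022, -0.095 ]), 'joint_efforts': array([  0.0002, -52.0407,  46.4783,   0.0173,  -0.    ,  -0.    ]), 'ee_pos': array([0.176 , 0.5208, 0.2279]), 'tcp_rot': array([-179.9212,    0.0007,  161.333 ]), 'wrist_force': array([-0.3312, -1.2411,  0.2879]), 'torque': array([-0.0135,  0.0675, -0.0127]), 'opening': 0.08549317175592532}
{'fx': 400.452886641501, 'fy': 400.452886641501, 'cx': 272.54375803675435, 'cy': 211.54140330599964, 'extrinsics': array([[-0.7472,  0.6645,  0.0081,  0.375 ],
       [ 0.3878,  0.4459, -0.8067, -0.1122],
       [-0.5397, -0.5996, -0.5909,  1.5546],
       [ 0.    ,  0.    ,  0.    ,  1.    ]])}
{'fx': 446.1529649496348, 'fy': 446.1529649496348, 'cx': 290.02346049977433, 'cy': 199.924480888656, 'extrinsics': array([[-0.114 , -0.9935, -0.0044,  0.0248],
       [-0.9669,  0.1119, -0.2295,  0.5525],
       [ 0.2285, -0.0219, -0.9733,  1.2681],
       [ 0.    ,  0.    ,  0.    ,  1.    ]])}
```

View pics/scene1.png

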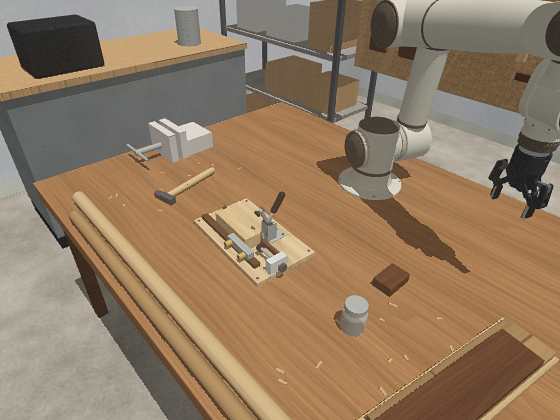

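View pics/top1.png

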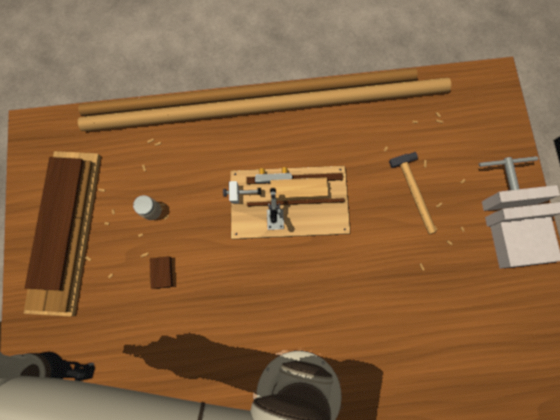

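The scene view shows the jig at about (255,238). The top view has the jig base at columns 231-349, rows 167-238, with the stop on its left (+y) end and the block at about columns 265-328. I'll measure these next.

Run:
```python
from h import *
np.set_printoptions(precision=4,suppress=True)
z=np.load('pics/top1.npz');W=world('top',z['d'])
b=cv2.imread('pics/top1.png')[155:250,215:365];cv2.imwrite('pics/topc.png',cv2.resize(b,None,fx=5,fy=5,interpolation=cv2.INTER_CUBIC))
sub=W[155:250,215:365]
zz=sub[...,2]; 
# base surface points
m=(zz>0.012)&(zz<0.024)
P=sub[m][:,:2].astype(np.float32); print(len(P), np.median(zz[:8]), np.median(zz[m]))
# keep largest region
r=cv2.minAreaRect(P);print(r);print(cv2.boxPoints(r))
m=(zz>0.056)&(zz<0.068); Q=sub[m][:,:2].astype(np.float32);print('block-height',len(Q),cv2.boxPoints(cv2.minAreaRect(Q)))
z=np.load('pics/scene1.npz');S=world('scene',z['d'])
np.savetxt('pics/zz.txt',zz*1000,fmt='%d')
b=cv2.imread('pics/scene1.png')[180:295,180:330];cv2.imwrite('pics/scenec.png',cv2.resize(b,None,fx=5,fy=5,interpolation=cv2.INTER_CUBIC))
```

```text
4924 0.0005719885483445042 0.018600290324871316
((0.5482519268989563, -0.036416009068489075), (0.3600218594074249, 0.2407601773738861), 85.96847534179688)
[[ 0.4155 -0.2075]
 [ 0.6557 -0.2244]
 [ 0.681   0.1347]
 [ 0.4408  0.1516]]
block-height 1089 [[ 0.5007 -0.1504]
 [ 0.6329 -0.1585]
 [ 0.6522  0.1563]
 [ 0.52    0.1644]]
```

View pics/topc.png

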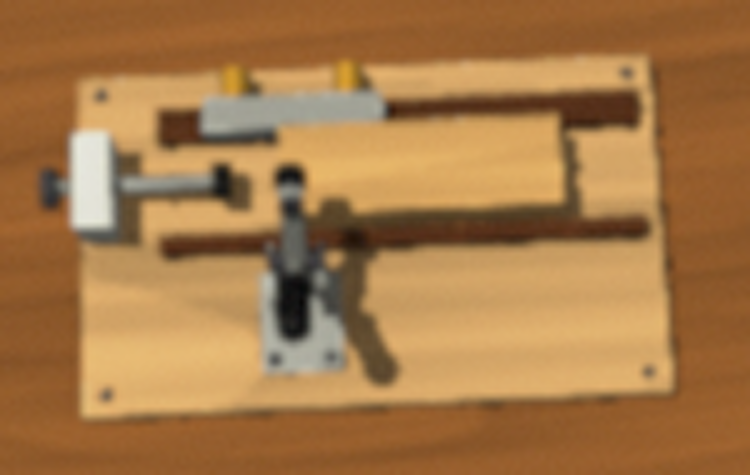

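View pics/scenec.png

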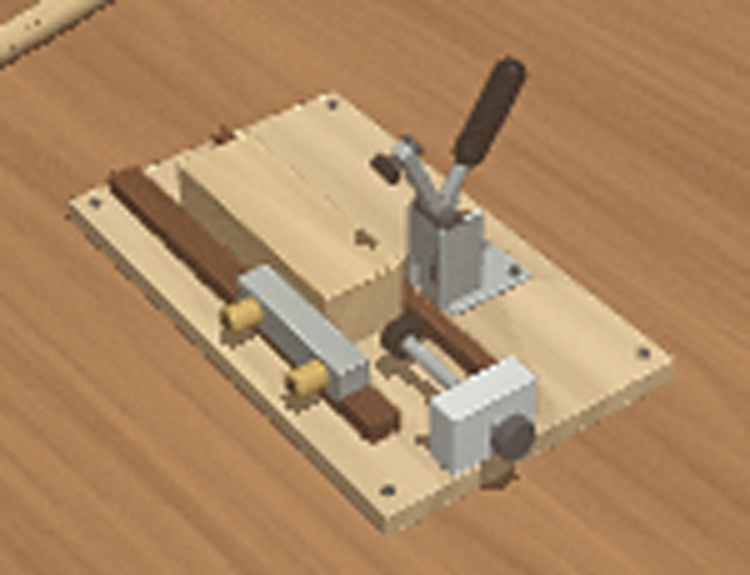

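Run:
```python
from h import *
from scipy.optimize import least_squares
np.set_printoptions(precision=4,suppress=True)
def proj(n,X):
    c=eyes.camera_params(n);E=np.array(c['extrinsics']);p=X@E[:3,:3].T+E[:3,3]
    return np.c_[c['fx']*p[:,0]/p[:,2]+c['cx'],c['fy']*p[:,1]/p[:,2]+c['cy']]
def J(q,X):
    c,s=np.cos(q[2]),np.sin(q[2]);X=np.asarray(X,float)/1000
    return np.c_[q[0]+c*X[:,0]-s*X[:,1],q[1]+s*X[:,0]+c*X[:,1],X[:,2]]
C=[[78,155,18],[78,-205,18],[-137,-205,18],[-137,155,18]]
pt=np.array([[78,80],[650,58],[675,392],[80,418]])/5+[215,155]-.4
ps=np.array([[387,517],[68,203],[333,93],[675,360]])/5+[180,180]-.4
ft=lambda q:(proj('top',J(q,C))-pt).ravel()
fs=lambda q:(proj('scene',J(q,C))-ps).ravel()
for f in(ft,fs,lambda q:np.r_[ft(q),fs(q)]):
    r=least_squares(f,[.57,-.01,.07]);print(r.x,np.rad2deg(r.x[2]),r.fun)
q=r.x;np.save('jig.npy',q)
# jig-frame points from depth
for n in('top','scene'):
    z=np.load(f'pics/{n}1.npz');W=world(n,z['d']).reshape(-1,3)
    c,s=np.cos(q[2]),np.sin(q[2]);d=W[:,:2]-q[:2];L=np.c_[c*d[:,0]+s*d[:,1],-s*d[:,0]+c*d[:,1],W[:,2]]*1000
    m=(abs(L[:,2]-64)<5)&(abs(L[:,0])<35)&(L[:,1]<70)&(L[:,1]>-200)
    B=L[m];print(n,'block',len(B),np.percentile(B[:,0],[1,99]),np.percentile(B[:,1],[0,1,50,98,99,100]),np.median(B[:,2]))
    m=(L[:,2]>110)&(abs(L[:,1]-20)<30)&(abs(L[:,0]+60)<80);B=L[m];
    if len(B):print('handle',len(B),B[B[:,2].argsort()[-6:]],)
    print('base z',np.median(L[(L[:,0]<-90)&(L[:,0]>-130)&(L[:,1]<-50)&(L[:,1]>-200),2]))
    m=(abs(L[:,2]-44)<12)&(abs(L[:,0])<12)&(L[:,1]>40)&(L[:,1]<115);B=L[m];print('screw/tip',np.percentile(B[:,1],[0,5,50]) if len(B) else 0)
# tool-frame points
for nm,p in dict(knob=[-114,20,160],up=[-60,20,177],cl=[-10,20,163],hinge=[-60,20,82]).items():
    X=J(q,[p]);print(nm,X,proj('top',X),proj('scene',X))
```

```text
[ 0.5896 -0.0125 -0.0734] -4.20306767125065 [-0.0165 -0.1542 -0.08   -0.3763 -0.2048  0.4141  0.2975  0.0971]
[ 0.5912 -0.0144 -0.0658] -3.771618899768984 [-0.0004  0.4865 -0.3489 -0.3141  0.0869 -0.4474  0.2468 -0.1129]
[ 0.5905 -0.0133 -0.0704] -4.032477991290329 [ 0.1632 -0.3047  0.0664 -0.8512  0.156  -0.1049  0.6946 -0.0735  0.1643
  0.6008  0.2118 -0.4176  0.7441 -0.4127  0.6346  0.1565]
top block 924 [-26.0701  29.8761] [-142.1736 -139.78    -60.3964   22.6211   26.9182   64.1786] 64.34777859318963
handle 173 [[-113.3111   18.4805  171.1105]
 [-110.6029   18.3736  171.3757]
 [-105.085    18.1753  171.4233]
 [-113.6411   13.0452  171.5653]
 [-116.4321   15.8302  172.3861]
 [-113.5533   21.1264  172.9949]]
base z 18.58491157267883
screw/tip [58.0385 58.7394 80.0814]
scene block 658 [-25.2951  30.3396] [-143.8004 -140.5893  -50.0378   26.5139   28.0442   29.1339] 64.5826640106274
handle 226 [[-111.5574   21.826   169.0366]
 [-116.6224   20.2274  169.7275]
 [-102.8033   23.3019  169.778 ]
 [-109.1831   15.2662  170.0586]
 [-110.6113   18.1997  171.0407]
 [-112.203    20.9213  171.8461]]
base z 18.705265367383927
screw/tip [57.0865 58.1099 71.5665]
knob [[0.4782 0.0146 0.16  ]] [[273.6139 220.034 ]] [[282.1896 194.9857]]
up [[0.532  0.0108 0.177 ]] [[272.6632 199.4266]] [[267.732  196.3576]]
cl [[0.5819 0.0073 0.163 ]] [[272.2489 183.1301]] [[253.7081 206.3505]]
hinge [[0.532  0.0108 0.082 ]] [[274.03   206.8885]] [[267.7011 222.3715]]
```

{"fn": "drive_tool", "kwargs": {
  "plan": [
    [0,[0.02,-0.04,0.03],-4.7],
    [0,[0.025,-0.044,0.03],-4.7],
    [0,[0.025,-0.044,0.02],-4.7],
    [0,[0.025,-0.044,0],-4.7],
    [0,[0.025,-0.044,0],-4.7],
    [0,[0.025,-0.044,0],-4.7],
    [0,[0.025,-0.044,0],-4.7],
    [0,[0.025,-0.044,0],-4.7],
    [0,[0.025,-0.044,0],-4.7],
    [0,[0.025,-0.044,0],-4.7]
  ],
  "grip_force": 60
}}

```text
time: 1.35
ee_pos: [0.4215, 0.0834, 0.3084]
tcp_rot: [-180.0, -0.0, 114.2]
wrist_force: [-0.3, -0.7, 0.3]
opening: -0.0001
```

{"fn": "drive_tool", "kwargs": {
  "plan": [
    [0,[0.0223,-0.04,0],-4],
    [0,[0.0223,-0.04,0],-4],
    [0,[0.0223,-0.04,0],-4],
    [0,[0.0223,-0.04,0],-4],
    [0,[0.0223,-0.04,0],-4],
    [0,[0.0223,-0.04,0],-4],
    [0,[0.0223,-0.038,-0.03],-4.2],
    [0,[0,0,-0.05],0],
    [0,[0,0,-0.05],0],
    [0,[0,0,-0.05],0]
  ]
}}

```text
time: 2.6
ee_pos: [0.5768, -0.193, 0.1264]
tcp_rot: [-180.0, -0.0, 86.1]
wrist_force: [0.2, 0.8, 1.2]
opening: -0.0002
```

Run:
```python
from h import *
print(monitor.get_obs()['ee_pos'],monitor.get_obs()['wrist_force'])
a,d=shot('scene','s2');cv2.imwrite('pics/s2c.png',cv2.resize(a[120:270,160:310,::-1],None,fx=4,fy=4))
W=world('scene',d);q=np.load('jig.npy')
o=monitor.get_obs()['ee_pos'];m=(np.hypot(W[...,0]-o[0],W[...,1]-o[1])<.05)&(W[...,2]>.045)
P=W[m]-o;
for lo,hi in((-.05,-.02),(-.03,-.015),(-.015,0),(0,.02),(.02,.05)):
    s=P[(P[:,2]>=lo)&(P[:,2]<hi)]
    if len(s):print(lo,hi,len(s),s.min(0),s.max(0))
```

```text
[ 0.57676634 -0.19303586  0.12640331] [0.16928333 0.76512075 1.24484983]
0 0.02 10 [-0.0084507  -0.00608152  0.0132502 ] [0.01281281 0.01115234 0.019955  ]
0.02 0.05 76 [-0.01092982 -0.01160743  0.0200411 ] [0.01903796 0.0130167  0.04979334]
```

View pics/s2c.png

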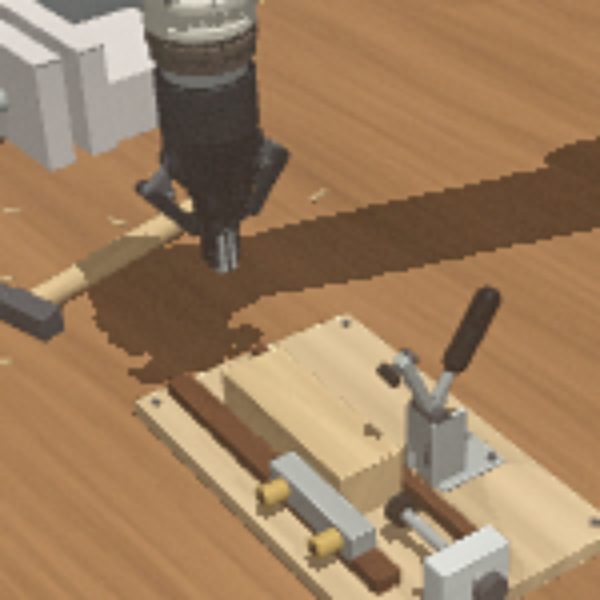

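The tool is shut and hanging above the bench just behind the block's -y end, with the fingertip at crop (225,270), which is scene pixel (216,187). I'll check the fingertip height against the stated 22 mm.

Run:
```python
from h import *
c=eyes.camera_params('scene');E=np.array(c['extrinsics'])
o=monitor.get_obs()['ee_pos']; print(o)
for dz in(0,-.009,-.022):
    p=E[:3,:3]@(o+[0,0,dz])+E[:3,3];print(dz,c['fx']*p[0]/p[2]+c['cx'],c['fy']*p[1]/p[2]+c['cy'],p[2])
d=np.load('pics/s2.npz')['d'];print(d[170:195,212:222:2])
```

```text
[ 0.57397053 -0.19197354  0.11871381]
0 216.51251844875367 189.4983514921851 1.2897680877961677
-0.009 216.72010689509887 191.8338041718112 1.2950863273641962
-0.022 217.01696471233987 195.17357281958292 1.3027682289624594
[[1.2186692 1.222188  1.2414488 1.2358109 1.2416922]
 [1.2211312 1.2258571 1.2401799 1.2427617 1.2586842]
 [1.2292976 1.2284831 1.2459915 1.245833  1.257636 ]
 [1.2344955 1.2377607 1.2460759 1.2491841 1.2629856]
 [1.2380201 1.2451254 1.2463585 1.2462467 1.2609369]
 [1.2355874 1.2422608 1.2521119 1.2527286 1.5972787]
 [1.2388196 1.2462667 1.252756  1.2536703 1.5827625]
 [1.2430762 1.2428916 1.260089  1.2605053 1.5789146]
 [1.2483861 1.2468406 1.2538471 1.2698393 1.5747491]
 [1.2496561 1.2539343 1.2516516 1.2614012 1.5637174]
 [1.2533978 1.2556579 1.2586064 1.2655107 1.5538346]
 [1.2538934 1.2596399 1.2605671 1.2675962 1.5541762]
 [1.2583276 1.2617172 1.2624555 1.2636242 1.5465149]
 [1.2575392 1.2618674 1.2635887 1.2710724 1.5425026]
 [1.2652415 1.2674744 1.2645097 1.2715158 1.5391322]
 [1.2592717 1.2648169 1.2668244 1.2724866 1.526405 ]
 [1.2779623 1.2693902 1.2698492 1.2742783 1.520092 ]
 [1.5203336 1.2771921 1.2726144 1.513247  1.5191259]
 [1.5122484 1.5193102 1.5109183 1.5162066 1.5143908]
 [1.5050862 1.5054405 1.5078403 1.5054988 1.5070772]
 [1.5030173 1.4992993 1.4993517 1.4975384 1.5022628]
 [1.5018659 1.4979398 1.5016468 1.4980502 1.5037957]
 [1.4904416 1.4907101 1.4918333 1.4909412 1.4875271]
 [1.4881306 1.4845282 1.4852766 1.4852536 1.4820622]
 [1.479819  1.4836437 1.4834362 1.4779904 1.4773289]]
```

{"fn": "drive_tool", "kwargs": {
  "plan": [
    [0,[0,0,0],0],
    [0,[0,0,0],0],
    [0,[0,0,0],0],
    [0,[0,0,0],0]
  ]
}}

```text
time: 3.15
ee_pos: [0.5778, -0.1931, 0.13]
tcp_rot: [179.9, 0.0, 86.1]
wrist_force: [-0.0, -0.2, 0.1]
opening: 0.0
```

Run:
```python
from h import *
o=monitor.get_obs()['ee_pos']; print(o)
shot('scene','s3')
print(monitor.get_obs()['ee_pos'])
c=eyes.camera_params('scene');E=np.array(c['extrinsics'])
for dz in(0,-.009,-.022):
    p=E[:3,:3]@(o+[0,0,dz])+E[:3,3];print(dz,c['fx']*p[0]/p[2]+c['cx'],c['fy']*p[1]/p[2]+c['cy'],p[2])
d=np.load('pics/s3.npz')['d'];print(d[178:200,214:222:2])
```

```text
[ 0.57776041 -0.1931215   0.13000711]
[ 0.5775766  -0.19305852  0.12960317]
0 215.06691480668752 186.81324858296924 1.2817376933418576
-0.009 215.28177184436433 189.17436807779592 1.287055932909886
-0.022 215.58900476097782 192.55062997134257 1.2947378345081493
[[1.2496467 1.2533916 1.2604071 1.5772365]
 [1.2482599 1.2549495 1.2670854 0.       ]
 [1.2565966 1.2596387 1.2724373 1.5521457]
 [1.2586379 1.2606833 1.2743518 1.5537436]
 [1.2645408 1.2642534 1.2679999 1.5465258]
 [1.2645189 1.2630929 1.2672606 1.5397278]
 [1.2666619 1.2633312 1.2723266 1.5376484]
 [1.2704127 1.2652153 1.2724848 1.5255527]
 [1.2731405 1.2701864 1.5188587 1.519806 ]
 [1.2689346 1.5202954 1.5221188 1.5146538]
 [1.5129418 1.5221573 1.5197365 1.5112134]
 [1.5087886 1.5071522 1.5042669 1.5096352]
 [1.502809  1.501972  1.4999275 1.4999048]
 [1.494019  1.4965936 1.4922361 1.4955075]
 [1.490184  1.4975682 1.489604  1.4971272]
 [1.4847567 1.4787717 1.4853661 1.485085 ]
 [1.4786655 1.4770557 1.4840834 1.4858993]
 [1.4768654 1.468392  1.474566  1.4722452]
 [1.4747387 1.4724735 1.4729908 1.4707224]
 [1.4657565 1.4640505 1.461469  1.4574305]
 [1.4571    1.4560955 1.4592236 1.4590149]
 [1.4551343 1.4504333 1.4527606 1.4543514]]
```

Run:
```python
from h import *
np.set_printoptions(precision=4,suppress=True)
d=np.load('pics/s3.npz');W=world('scene',d['d'])-[.5777,-.1931,.1299]
for r in range(176,189,2):
    for c in (212,214,216,218):
        if d['d'][r,c]<1.4: print(r,c,W[r,c],end=' ')
    print()
cv2.imwrite('pics/s3c.png',cv2.resize(d['p'][140:210,180:250,::-1],None,fx=8,fy=8,interpolation=cv2.INTER_NEAREST))
o=monitor.get_obs()
p,dd=shot('wrist','w1'); print(eyes.camera_params('wrist'),o['ee_pos'])
p,dd=shot('top','t3')
W=world('top',dd)-o['ee_pos'];m=(np.abs(W)<.05).all(-1);print(W[m][:,2].min(), np.sort(W[m][:,2])[:10])
```

```text
176 212 [0.0141 0.0103 0.0506] 176 214 [0.009  0.0137 0.0502] 176 216 [-0.0031  0.006   0.0419] 176 218 [-0.0087  0.0088  0.0409] 
178 212 [0.0111 0.0044 0.0395] 178 214 [0.0065 0.0087 0.0397] 178 216 [0.0001 0.0101 0.0378] 178 218 [-0.0079  0.0092  0.0341] 
180 212 [0.0102 0.0019 0.0306] 180 214 [0.0057 0.0064 0.031 ] 180 216 [-0.0004  0.0083  0.0294] 180 218 [-0.0111  0.0032  0.0227] 
182 212 [0.0126 0.0046 0.0255] 182 214 [0.0045 0.0034 0.0217] 182 216 [-0.0001  0.0078  0.0219] 182 218 [-0.0065  0.0093  0.0199] 
184 212 [0.0155 0.0081 0.021 ] 184 214 [0.006  0.0047 0.0154] 184 216 [0.0028 0.0113 0.0173] 184 218 [-0.0061  0.009   0.0125] 
186 214 [0.0055 0.0028 0.0068] 186 216 [0.0021 0.0091 0.0085] 

{'fx': 340.44518756069095, 'fy': 340.44518756069095, 'cx': 282.6632841435268, 'cy': 209.52677302855193, 'mount': array([[ 0.    , -0.9651, -0.262 ,  0.0673],
       [ 1.    , -0.0001,  0.0005,  0.0011],
       [-0.0005, -0.262 ,  0.9651, -0.1455],
       [ 0.    ,  0.    ,  0.    ,  1.    ]])} [ 0.5776 -0.1931  0.1296]Traceback (most recent call last):
  File "<stdin>", line 12, in <module>
    return umr_minimum(a, axis, None, out, keepdims, initial, where)
ValueError: zero-size array to reduction operation minimum which has no identity
```

View pics/s3c.png

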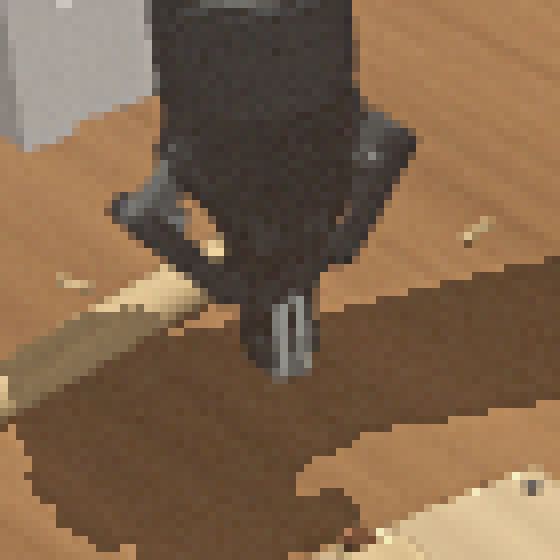

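View pics/w1.png

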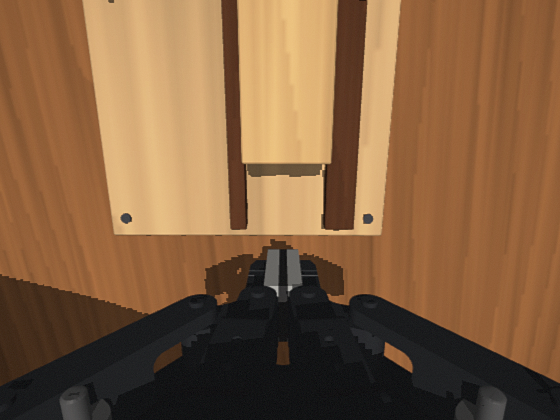

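Run:
```python
from h import *
np.set_printoptions(precision=4,suppress=True)
z=np.load('pics/w1.npz');d=z['d'];c=eyes.camera_params('wrist');M=np.array(c['mount'])
v,u=np.mgrid[0:420,0:560];P=np.stack([(u-c['cx'])/c['fx']*d,(v-c['cy'])/c['fy']*d,d],-1)@M[:3,:3].T+M[:3,3]
for r in range(244,300,4):print(r,d[r,272].round(3),P[r,272]*1000,P[r,292]*1000)
# block end edge
for r in(150,158,162):print(r,P[r,285]*1000)
```

```text
244 0.294 [-38.3649  -7.9572 130.3625] [-37.841    9.2663 128.9876]
248 0.294 [-41.6349  -7.9524 129.3011] [-41.7633   9.3115 129.6167]
252 0.144 [ 12.1297  -3.3477 -10.8238] [ 11.9852   5.1454 -10.4754]
256 0.141 [ 11.7153  -3.2521 -14.1546] [ 12.0982   5.0209 -15.0623]
260 0.137 [ 11.8192  -3.1224 -18.4906] [ 11.5308   4.9502 -17.8347]
264 0.133 [ 11.9975  -2.9943 -22.7537] [ 12.1756   4.8021 -23.1523]
268 0.128 [ 12.767   -2.8303 -28.06  ] [ 11.9107   4.7212 -26.2215]
272 0.126 [ 12.1838  -2.7698 -30.2562] [ 12.6111   4.5831 -31.1521]
276 0.124 [ 11.4987  -2.7193 -32.1432] [ 11.7943   4.546  -32.7464]
280 0.12 [ 11.8258  -2.6037 -35.9432] [ 11.7548   4.4637 -35.8066]
284 0.116 [ 12.2579  -2.4868 -39.7582] [ 11.6664   4.3883 -38.6266]
288 0.112 [ 13.0326  -2.3535 -44.0291] [ 11.1564   4.3407 -40.5285]
292 0.11 [ 12.908   -2.2823 -46.4595] [ 12.7732   4.1756 -46.2175]
296 0.107 [ 12.8894  -2.2078 -48.9704] [ 12.8316   4.1036 -48.871 ]
150 [47.8528  2.648  65.8531]
158 [42.9159  2.6599 66.2679]
162 [40.4588  2.6635 66.1519]
```

{"fn": "drive_tool", "kwargs": {
  "plan": [
    [0,[0,0,-0.015],0],
    [0,[0,0,-0.02],0],
    [0,[0,0,-0.02],0],
    [0,[0,0,-0.012],0],
    [0,[0,0,-0.008],0],
    [0,[0,0,-0.005],0],
    [0,[0,0,-0.003],0],
    [0,[0,0,0],0],
    [0,[0,0,0],0]
  ]
}}

```text
time: 4.42
ee_pos: [0.5774, -0.193, 0.046]
tcp_rot: [180.0, 0.0, 86.1]
wrist_force: [-0.2, 0.8, 1.8]
opening: -0.0001
```

Run:
```python
from h import *
np.set_printoptions(precision=4,suppress=True)
print(monitor.get_obs()['ee_pos'],monitor.get_obs()['wrist_force'])
p,d=shot('scene','s4');o=monitor.get_obs()['ee_pos']
cv2.imwrite('pics/s4c.png',cv2.resize(p[160:260,170:270,::-1],None,fx=6,fy=6,interpolation=cv2.INTER_CUBIC))
p,d=shot('wrist','w4')
```

```text
[ 0.5774 -0.193   0.046 ] [-0.1546  0.8227  1.796 ]
```

View pics/s4c.png

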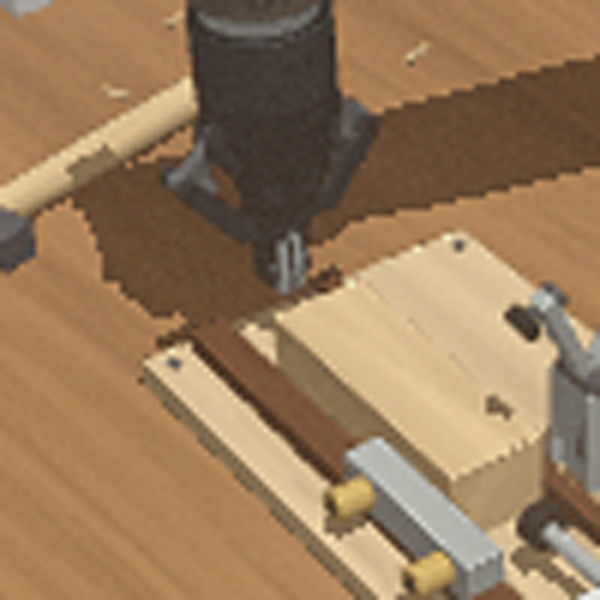

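View pics/w4.png

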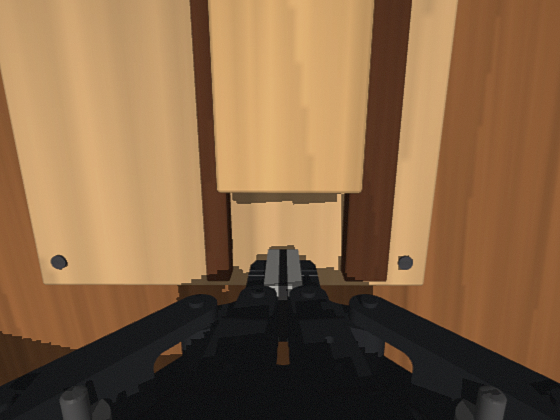

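{"fn": "drive_tool", "kwargs": {
  "plan": [
    [0,[0.0002,0.003,-0.002],0],
    [0,[0.0002,0.003,-0.001],0],
    [0,[0.0002,0.003,0],0],
    [0,[0.0002,0.003,0],0],
    [0,[0.0002,0.003,0],0],
    [0,[0.0002,0.003,0],0],
    [0,[0.0001,0.0015,0],0],
    [0,[0.0001,0.0015,0],0],
    [0,[0,0,0],0],
    [0,[0,0,0],0]
  ]
}}

```text
time: 5.78
ee_pos: [0.5785, -0.172, 0.0426]
tcp_rot: [180.0, -0.0, 86.1]
wrist_force: [-0.8, 0.1, 0.6]
opening: 0.0002
```

{"fn": "drive_tool", "kwargs": {
  "plan": [
    [0,[0.0001,0.0015,0],0],
    [0,[0.0001,0.0015,0],0],
    [0,[0.0001,0.0015,0],0],
    [0,[0.0001,0.0015,0],0]
  ]
}}

```text
time: 6.28
ee_pos: [0.5789, -0.1658, 0.0426]
tcp_rot: [180.0, -0.0, 86.1]
wrist_force: [0.4, -0.1, -0.5]
opening: 0.0001
```

{"fn": "drive_tool", "kwargs": {
  "plan": [
    [0,[0.0001,0.0015,0],0],
    [0,[0.0001,0.0015,0],0],
    [0,[0.0001,0.0015,0],0],
    [0,[0.0001,0.0015,0],0]
  ]
}}

```text
time: 6.78
ee_pos: [0.5793, -0.1599, 0.0426]
tcp_rot: [-180.0, 0.0, 86.1]
wrist_force: [0.9, -2.2, -0.3]
opening: -0.0003
```

{"fn": "drive_tool", "kwargs": {
  "plan": [
    [0,[0.0001,0.0015,0],0],
    [0,[0.0001,0.0015,0],0],
    [0,[0.0001,0.0015,0],0],
    [0,[0.0001,0.0015,0],0],
    [0,[0.0001,0.0015,0],0],
    [0,[0.0001,0.0015,0],0],
    [0,[0.0001,0.0015,0],0],
    [0,[0.0001,0.0015,0],0]
  ]
}}

```text
time: 7.78
ee_pos: [0.5801, -0.1478, 0.0426]
tcp_rot: [-180.0, -0.0, 86.1]
wrist_force: [0.1, -2.6, -0.5]
opening: 0.0002
```

Run:
```python
from h import *
p,d=shot('top','t5');W=world('top',d)
q=np.load('jig.npy');c,s=np.cos(q[2]),np.sin(q[2]);e=W[...,:2]-q[:2];L=np.dstack([c*e[...,0]+s*e[...,1],-s*e[...,0]+c*e[...,1],W[...,2]])*1000
m=(abs(L[...,2]-64)<5)&(L[...,0]>8)&(L[...,0]<24)&(L[...,1]<75)&(L[...,1]>-200);B=L[m];print('block',np.percentile(B[:,1],[0,2,98,99,100]))
m=(abs(L[...,2]-44)<14)&(abs(L[...,0])<12)&(L[...,1]>40)&(L[...,1]<115);B=L[m];print(np.percentile(B[:,1],[0,3,10]))
cv2.imwrite('pics/t5c.png',cv2.resize(p[155:250,215:365,::-1],None,fx=5,fy=5,interpolation=cv2.INTER_CUBIC))
print(monitor.get_obs()['wrist_force'],monitor.get_obs()['ee_pos'])
```

```text
block [-84.70548617 -81.90571026  44.73548478  45.13362822  45.44643082]
[58.34259692 58.38830207 61.35608297]
[-0.6047488  -1.55255644 -0.53274094] [ 0.58016073 -0.1476489   0.04259629]
```

View pics/t5c.png

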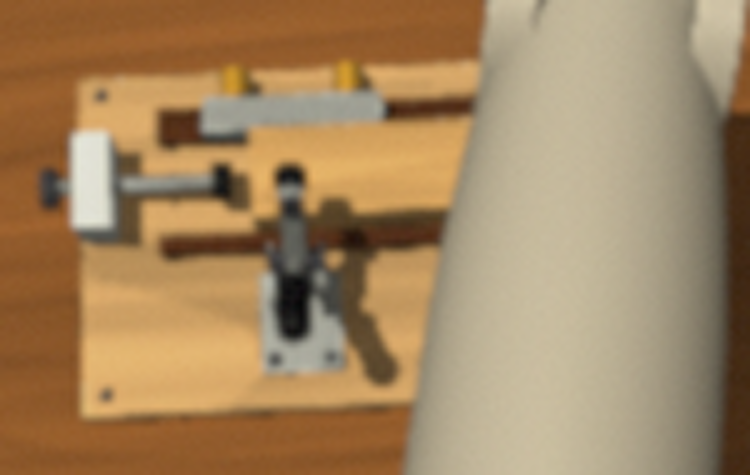

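The top view shows the block's front edge at jig y≈45 mm (crop column ~247) and the rubber tip at ~57.5 mm (crop column ~228), so there are about 12 mm to go.

{"fn": "drive_tool", "kwargs": {
  "plan": [
    [0,[0.0001,0.0015,0],0],
    [0,[0.0001,0.0015,0],0],
    [0,[0.0001,0.0015,0],0],
    [0,[0.0001,0.0015,0],0],
    [0,[0.0001,0.001,0],0],
    [0,[0.0001,0.001,0],0],
    [0,[0,0,0],0]
  ]
}}

```text
time: 8.7
ee_pos: [0.5808, -0.1397, 0.0426]
tcp_rot: [-180.0, -0.0, 86.1]
wrist_force: [-0.4, -1.1, 0.2]
opening: -0.0002
```

{"fn": "drive_tool", "kwargs": {
  "plan": [
    [0,[0,0.0006,0],0],
    [0,[0,0.0006,0],0],
    [0,[0,0,0],0]
  ]
}}

```text
time: 9.07
ee_pos: [0.5807, -0.1387, 0.0426]
tcp_rot: [-180.0, -0.0, 86.1]
wrist_force: [0.1, -1.1, 0.2]
opening: 0.0001
```

{"fn": "drive_tool", "kwargs": {
  "plan": [
    [0,[0,0.0005,0],0],
    [0,[0,0,0],0]
  ]
}}

```text
time: 9.32
ee_pos: [0.5807, -0.1382, 0.0426]
tcp_rot: [-180.0, -0.0, 86.1]
wrist_force: [0.3, -1.5, 0.1]
opening: 0.0003
```

{"fn": "drive_tool", "kwargs": {
  "plan": [
    [0,[0,0.0005,0],0],
    [0,[0,0,0],0]
  ]
}}

```text
time: 9.57
ee_pos: [0.5807, -0.1377, 0.0426]
tcp_rot: [180.0, -0.0, 86.1]
wrist_force: [-0.6, -1.5, -0.5]
opening: -0.0001
```

{"fn": "drive_tool", "kwargs": {
  "plan": [
    [0,[0,0.0005,0],0],
    [0,[0,0,0],0]
  ]
}}

```text
time: 9.82
ee_pos: [0.5807, -0.1372, 0.0426]
tcp_rot: [180.0, -0.0, 86.1]
wrist_force: [1.0, -0.8, 0.1]
opening: 0.0004
```

{"fn": "drive_tool", "kwargs": {
  "plan": [
    [0,[0,0.0005,0],0],
    [0,[0,0,0],0]
  ]
}}

```text
time: 10.07
ee_pos: [0.5807, -0.1367, 0.0426]
tcp_rot: [-180.0, -0.0, 86.1]
wrist_force: [-0.8, -2.1, 0.3]
opening: -0.0001
```

{"fn": "drive_tool", "kwargs": {
  "plan": [
    [0,[0,0.0004,0],0],
    [0,[0,0,0],0]
  ]
}}

```text
time: 10.32
ee_pos: [0.5807, -0.1363, 0.0426]
tcp_rot: [-180.0, -0.0, 86.1]
wrist_force: [-0.3, -1.5, -0.6]
opening: -0.0
```

{"fn": "drive_tool", "kwargs": {
  "plan": [
    [0,[0,0.0004,0],0],
    [0,[0,0,0],0]
  ]
}}

```text
time: 10.58
ee_pos: [0.5807, -0.1359, 0.0426]
tcp_rot: [-180.0, -0.0, 86.1]
wrist_force: [0.1, -2.6, -0.5]
opening: 0.0003
```

{"fn": "drive_tool", "kwargs": {
  "plan": [
    [0,[0,0.0004,0],0],
    [0,[0,0,0],0]
  ]
}}

```text
time: 10.82
ee_pos: [0.5807, -0.1357, 0.0426]
tcp_rot: [-180.0, 0.0, 86.1]
wrist_force: [-0.2, -4.2, -0.4]
opening: 0.0002
```

{"fn": "drive_tool", "kwargs": {
  "plan": [
    [0,[0,0.0004,0],0],
    [0,[0,0,0],0]
  ]
}}

```text
time: 11.08
ee_pos: [0.5807, -0.1355, 0.0426]
tcp_rot: [180.0, 0.0, 86.1]
wrist_force: [-0.1, -6.4, 0.0]
opening: -0.0002
```

{"fn": "drive_tool", "kwargs": {
  "plan": [
    [0,[0,0.0004,0],0],
    [0,[0,0,0],0]
  ]
}}

```text
time: 11.32
ee_pos: [0.5807, -0.1353, 0.0426]
tcp_rot: [-180.0, 0.1, 86.1]
wrist_force: [-0.7, -6.1, -0.8]
opening: -0.0004
```

{"fn": "drive_tool", "kwargs": {
  "plan": [
    [0,[0,0,0],0],
    [0,[0,0,0],0]
  ]
}}

```text
time: 11.58
ee_pos: [0.5807, -0.1353, 0.0426]
tcp_rot: [180.0, 0.1, 86.1]
wrist_force: [-0.3, -6.8, -0.6]
opening: 0.0001
```

{"fn": "drive_tool", "kwargs": {
  "plan": [
    [0,[0,0.0003,0],0],
    [0,[0,0,0],0],
    [0,[0,0,0],0]
  ]
}}

```text
time: 11.95
ee_pos: [0.5807, -0.1352, 0.0426]
tcp_rot: [180.0, 0.1, 86.1]
wrist_force: [-1.0, -7.7, 0.3]
opening: 0.0001
```

{"fn": "drive_tool", "kwargs": {
  "plan": [
    [0,[0,0,0],0],
    [0,[0,0,0],0],
    [0,[0,0,0],0],
    [0,[0,0,0],0]
  ]
}}

```text
time: 12.45
ee_pos: [0.5807, -0.1352, 0.0426]
tcp_rot: [180.0, 0.1, 86.1]
wrist_force: [-0.8, -6.9, -0.2]
opening: -0.0001
```

{"fn": "drive_tool", "kwargs": {
  "plan": [
    [0,[0,0,0],0],
    [0,[0,0,0],0],
    [0,[0,0,0],0],
    [0,[0,0,0],0]
  ]
}}

```text
time: 12.95
ee_pos: [0.5807, -0.1352, 0.0426]
tcp_rot: [180.0, 0.1, 86.1]
wrist_force: [-0.5, -7.3, -0.2]
opening: 0.0003
```

{"fn": "drive_tool", "kwargs": {
  "plan": [
    [0,[0,0,0],0],
    [0,[0,0,0],0]
  ]
}}

```text
time: 13.2
ee_pos: [0.5807, -0.1352, 0.0426]
tcp_rot: [180.0, 0.1, 86.1]
wrist_force: [0.8, -7.3, -1.1]
opening: -0.0001
```

{"fn": "drive_tool", "kwargs": {
  "plan": [
    [0,[0,0.0002,0],0],
    [0,[0,0,0],0],
    [0,[0,0,0],0],
    [0,[0,0,0],0],
    [0,[0,0,0],0]
  ]
}}

```text
time: 13.82
ee_pos: [0.5807, -0.1351, 0.0426]
tcp_rot: [180.0, 0.1, 86.1]
wrist_force: [-0.2, -7.8, -1.4]
opening: 0.0001
```

{"fn": "drive_tool", "kwargs": {
  "plan": [
    [0,[0,0,0],0],
    [0,[0,0,0],0],
    [0,[0,0,0],0],
    [0,[0,0,0],0],
    [0,[0,0,0],0]
  ]
}}

```text
time: 14.45
ee_pos: [0.5807, -0.1351, 0.0426]
tcp_rot: [180.0, 0.1, 86.1]
wrist_force: [-0.3, -7.9, -0.7]
opening: 0.0
```

{"fn": "drive_tool", "kwargs": {
  "plan": [
    [0,[0,-0.001,0],0],
    [0,[0,-0.003,0],0],
    [0,[-0.0005,-0.01,0],0],
    [0,[-0.001,-0.014,0.01],0],
    [0,[0,0,0.04],0],
    [0,[0,0,0.05],0],
    [0,[0,0,0.05],0],
    [0,[0,0,0.05],0],
    [0,[0,0,0.01],0]
  ]
}}

```text
time: 15.58
ee_pos: [0.58, -0.1632, 0.2573]
tcp_rot: [179.7, 0.1, 86.1]
wrist_force: [-0.0, -0.0, -0.9]
opening: 0.0002
```

{"fn": "drive_tool", "kwargs": {
  "plan": [
    [0,[-0.016,0.018,0],-9],
    [0,[-0.016,0.018,0],-9],
    [0,[-0.016,0.018,0],-9],
    [0,[-0.016,0.018,0],-9],
    [0,[-0.016,0.018,0],-9],
    [0,[-0.016,0.018,0],-9],
    [0,[-0.016,0.018,0],-9],
    [0,[-0.016,0.018,0],-9],
    [0,[-0.016,0.018,0],-9],
    [0,[-0.006,0.017,0],-9]
  ]
}}

```text
time: 16.82
ee_pos: [0.4275, -0.0089, 0.2525]
tcp_rot: [-178.8, 0.0, -2.0]
wrist_force: [0.4, 0.2, 0.5]
opening: 0.0001
```

{"fn": "drive_tool", "kwargs": {
  "plan": [
    [0,[0,0,0],0],
    [0,[0,0,0],0],
    [0,[0,0,0],0]
  ]
}}

```text
time: 17.2
ee_pos: [0.4285, -0.0098, 0.2524]
tcp_rot: [-178.9, 0.0, -2.0]
wrist_force: [1.2, -0.1, -0.5]
opening: 0.0003
```

Run:
```python
from h import *
np.set_printoptions(precision=4,suppress=True)
print(monitor.get_obs()['ee_pos'])
p,d=shot('scene','s6')
q=np.load('jig.npy');c,s=np.cos(q[2]),np.sin(q[2])
W=world('scene',d);e=W[...,:2]-q[:2];L=np.dstack([c*e[...,0]+s*e[...,1],-s*e[...,0]+c*e[...,1],W[...,2]])*1000
m=(abs(L[...,2]-64)<4)&(abs(L[...,0])<35)&(L[...,1]<90)&(L[...,1]>-200);print(np.percentile(L[m][:,1],[1,99]))
cv2.imwrite('pics/s6c.png',cv2.resize(p[130:290,170:350,::-1],None,fx=4,fy=4,interpolation=cv2.INTER_CUBIC))
shot('wrist','w6')
```

```text
[ 0.4285 -0.0098  0.2524]
[-111.0173   57.0386]
```

View pics/s6c.png

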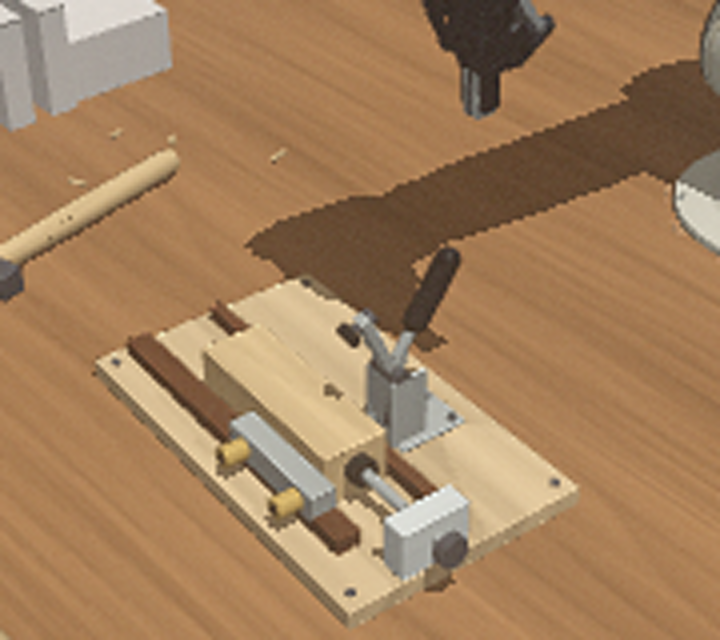

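View pics/w6.png

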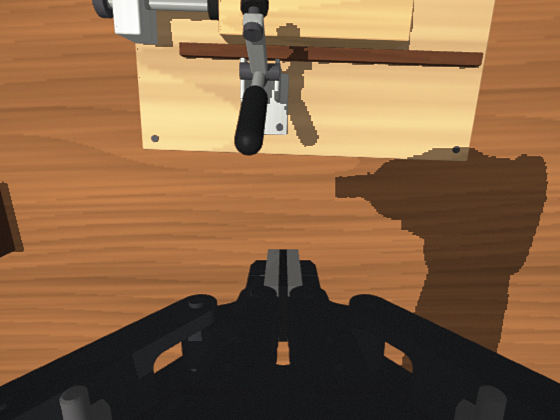

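Run:
```python
from h import *
from scipy.spatial.transform import Rotation as R
np.set_printoptions(precision=4,suppress=True)
z=np.load('pics/w6.npz');d=z['d'];c=eyes.camera_params('wrist');M=np.array(c['mount']);o=monitor.get_obs()
v,u=np.mgrid[0:420,0:560];P=np.stack([(u-c['cx'])/c['fx']*d,(v-c['cy'])/c['fy']*d,d],-1)@M[:3,:3].T+M[:3,3]
W=P@R.from_euler('xyz',o['tcp_rot'],degrees=True).as_matrix().T+o['ee_pos'];print(o['ee_pos'],o['tcp_rot'])
S=W[80:160,225:275].reshape(-1,3);S=S[S[:,2]>.12];print(S[:,0].min(),S[S[:,2]>.15].mean(0),S[:,2].max(),S[S[:,0]<.475].mean(0))
S=S[S[:,2]>.13];f=np.polyfit(S[:,0],S[:,1],1);print('axis y at .4782',np.polyval(f,.4782))
```

```text
[ 0.4284 -0.0098  0.2524] [-178.8607    0.0423   -2.0187]
0.4715813076930867 [0.4862 0.0133 0.168 ] 0.3977664321839582 [0.4737 0.0144 0.1657]
axis y at .4782 0.013739816313729288
```

{"fn": "drive_tool", "kwargs": {
  "plan": [
    [0,[0,0.008,0],-0.7],
    [0,[0,0.009,0],-0.7],
    [0,[0,0.0075,-0.01],-0.6],
    [0,[0,0,-0.02],0],
    [0,[0,0,-0.02],0],
    [0,[0,0,-0.02],0],
    [0,[0,0,-0.02],0],
    [0,[0,0,-0.015],0],
    [0,[0,0,-0.007],0],
    [0,[0,0,0],0]
  ]
}}

```text
time: 18.55
ee_pos: [0.4272, -0.008, 0.1404]
tcp_rot: [-177.9, 0.0, -2.5]
wrist_force: [0.7, -0.4, 0.3]
opening: -0.0001
```

Run:
```python
from h import *
np.set_printoptions(precision=4,suppress=True)
print(monitor.get_obs()['ee_pos'],monitor.get_obs()['tcp_rot'],monitor.get_obs()['wrist_force'])
p,d=shot('scene','s7')
cv2.imwrite('pics/s7c.png',cv2.resize(p[130:250,220:340,::-1],None,fx=5,fy=5,interpolation=cv2.INTER_CUBIC))
shot('wrist','w7')
```

```text
[ 0.4272 -0.008   0.1404] [-177.8715    0.0405   -2.4551] [ 0.7288 -0.4015  0.2607]
```

View pics/s7c.png

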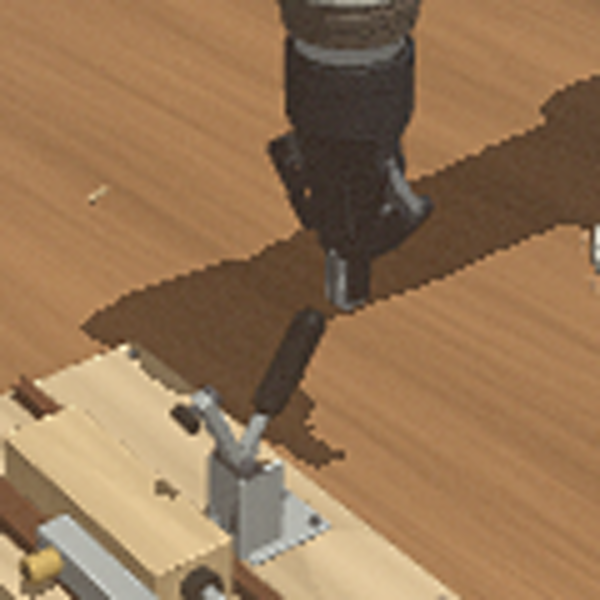

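View pics/w7.png

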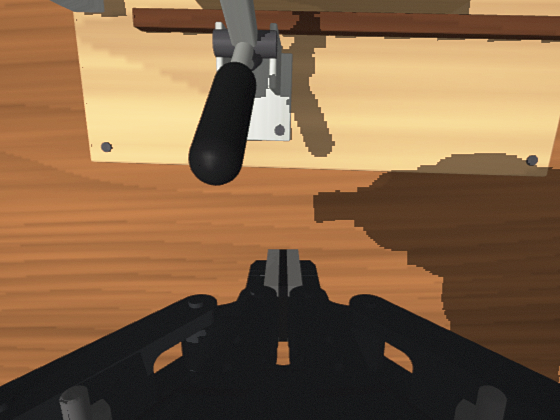

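Run:
```python
from h import *
np.set_printoptions(precision=3,suppress=True)
print(monitor.get_obs()['q'])
```

```text
[ -2.509 -12.751 -16.372  86.353   2.129 179.943]
```

The last joint is at its 180° limit (q6 = 179.9), which blocks the +y shift. I'll back off, raise the tool and use the equivalent half-turned orientation.

{"fn": "drive_tool", "kwargs": {
  "plan": [
    [0,[-0.01,0,0.01],8],
    [0,[0,0,0.03],10],
    [0,[0,0,0.04],10.5],
    [0,[0,0,0.02],10.5],
    [0,[0,0,0],10.5],
    [0,[0,0,0],10.5],
    [0,[0,0,0],10.5],
    [0,[0,0,0],10.5],
    [0,[0,0,0],10.5],
    [0,[0,0,0],10.5]
  ]
}}

```text
time: 19.9
ee_pos: [0.4176, -0.008, 0.2413]
tcp_rot: [-177.9, 0.0, 99.9]
wrist_force: [1.1, -0.3, -0.4]
opening: 0.0001
```

{"fn": "drive_tool", "kwargs": {
  "plan": [
    [0,[0,0,0],10.5],
    [0,[0,0,0],10.5],
    [0,[0,0,0],10.5],
    [0,[0,0,0],10.5],
    [0,[0,0,0],10.5],
    [0,[0,0,0],10.5],
    [0,[0,0,0],10.5],
    [0,[0,0,0],0],
    [0,[0,0,0],0]
  ]
}}

```text
time: 21.02
ee_pos: [0.4174, -0.008, 0.2409]
tcp_rot: [-177.9, 0.1, 172.8]
wrist_force: [-0.4, 0.3, 1.2]
opening: 0.0
```

{"fn": "drive_tool", "kwargs": {
  "plan": [
    [0,[0,0.01,0],1.5],
    [0,[0,0.012,-0.01],1.5],
    [0,[0,0,-0.02],0],
    [0,[0,0,-0.02],0],
    [0,[0,0,-0.02],0],
    [0,[0,0,-0.015],0],
    [0,[0,0,-0.01],0],
    [0,[0.008,0,-0.005],0],
    [0,[0.01,0,0],0],
    [0,[0,0,0],0]
  ]
}}

```text
time: 22.28
ee_pos: [0.4362, 0.014, 0.1409]
tcp_rot: [-177.9, 0.0, 176.0]
wrist_force: [-1.0, -0.3, -0.6]
opening: 0.0004
```

{"fn": "drive_tool", "kwargs": {
  "plan": [
    [0,[0,0,0],0],
    [0,[0,0,0],0]
  ]
}}

```text
time: 22.52
ee_pos: [0.4353, 0.0139, 0.1408]
tcp_rot: [-177.9, 0.0, 176.0]
wrist_force: [-0.3, -0.8, 0.4]
opening: -0.0002
```

Run:
```python
from h import *
np.set_printoptions(precision=4,suppress=True)
print(monitor.get_obs()['ee_pos'],monitor.get_obs()['tcp_rot'],monitor.get_obs()['q'])
p,d=shot('scene','s8')
cv2.imwrite('pics/s8c.png',cv2.resize(p[130:250,220:340,::-1],None,fx=5,fy=5,interpolation=cv2.INTER_CUBIC))
p,d=shot('top','t8')
cv2.imwrite('pics/t8c.png',cv2.resize(p[150:270,210:360,::-1],None,fx=4,fy=4,interpolation=cv2.INTER_CUBIC))
```

```text
[0.4353 0.0139 0.1408] [-177.8761    0.0321  176.042 ] [  3.2276 -11.3808 -15.2787  86.3361  -2.1112   7.1906]
```

View pics/s8c.png

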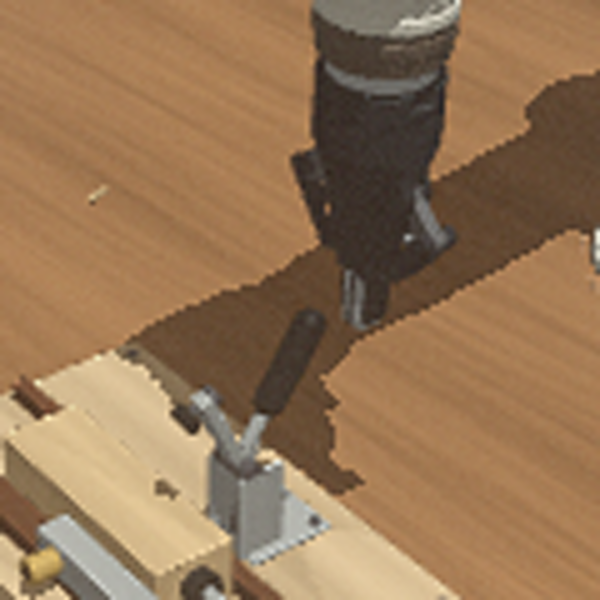

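View pics/t8c.png

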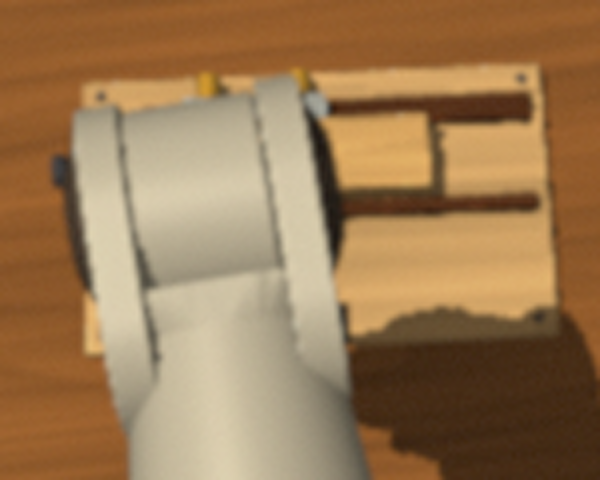

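{"fn": "drive_tool", "kwargs": {
  "plan": [
    [0,[0.003,0,-0.003],0],
    [0,[0.003,0,-0.002],0],
    [0,[0.003,0,0],0],
    [0,[0.003,0,0],0],
    [0,[0.003,0,0],0],
    [0,[0.001,0,0],0],
    [0,[0,0,0],0]
  ]
}}

```text
time: 23.5
ee_pos: [0.4513, 0.014, 0.1356]
tcp_rot: [-177.9, 0.0, 176.0]
wrist_force: [-0.7, 0.6, 0.4]
opening: -0.0001
```

{"fn": "drive_tool", "kwargs": {
  "plan": [
    [0,[0.001,0,0],0],
    [0,[0.001,0,0],0],
    [0,[0,0,0],0]
  ]
}}

```text
time: 23.88
ee_pos: [0.4533, 0.014, 0.1356]
tcp_rot: [-177.9, 0.0, 176.0]
wrist_force: [-0.1, -0.0, -0.3]
opening: 0.0003
```

{"fn": "drive_tool", "kwargs": {
  "plan": [
    [0,[0.001,0,0],0],
    [0,[0.001,0,0],0],
    [0,[0,0,0],0]
  ]
}}

```text
time: 24.25
ee_pos: [0.4554, 0.014, 0.1356]
tcp_rot: [-177.9, 0.0, 176.0]
wrist_force: [0.2, 0.5, -0.6]
opening: 0.0
```

{"fn": "drive_tool", "kwargs": {
  "plan": [
    [0,[0.001,0,0],0],
    [0,[0,0,0],0]
  ]
}}

```text
time: 24.5
ee_pos: [0.4564, 0.014, 0.1356]
tcp_rot: [-177.9, 0.0, 176.0]
wrist_force: [0.4, 0.2, -0.2]
opening: -0.0001
```

{"fn": "drive_tool", "kwargs": {
  "plan": [
    [0,[0.001,0,0.0005],0],
    [0,[0,0,0],0]
  ]
}}

```text
time: 24.75
ee_pos: [0.4574, 0.014, 0.1361]
tcp_rot: [-177.9, 0.0, 176.0]
wrist_force: [0.2, 0.2, 0.0]
opening: 0.0001
```

{"fn": "drive_tool", "kwargs": {
  "plan": [
    [0,[0.001,0,0.0008],0],
    [0,[0,0,0],0]
  ]
}}

```text
time: 25.0
ee_pos: [0.4584, 0.0139, 0.137]
tcp_rot: [-177.9, 0.0, 176.0]
wrist_force: [-0.8, 0.0, 0.7]
opening: -0.0001
```

{"fn": "drive_tool", "kwargs": {
  "plan": [
    [0,[0.001,0,0.0005],0],
    [0,[0,0,0],0]
  ]
}}

```text
time: 25.25
ee_pos: [0.4592, 0.014, 0.1374]
tcp_rot: [-177.9, 0.0, 176.0]
wrist_force: [-1.3, -0.3, 0.1]
opening: -0.0002
```

{"fn": "drive_tool", "kwargs": {
  "plan": [
    [0,[0.001,0,0.0005],0],
    [0,[0,0,0],0]
  ]
}}

```text
time: 25.5
ee_pos: [0.4595, 0.014, 0.1375]
tcp_rot: [-177.9, -0.1, 176.1]
wrist_force: [-4.7, 0.8, 0.2]
opening: -0.0002
```

{"fn": "drive_tool", "kwargs": {
  "plan": [
    [0,[0.001,0,0.0005],0],
    [0,[0,0,0],0]
  ]
}}

```text
time: 25.75
ee_pos: [0.4603, 0.0139, 0.1381]
tcp_rot: [-177.9, -0.1, 176.0]
wrist_force: [-6.3, 0.6, 0.9]
opening: -0.0001
```

{"fn": "drive_tool", "kwargs": {
  "plan": [
    [0,[0.002,-0.0001,0.0016],0],
    [0,[0.002,-0.0002,0.0016],0],
    [0,[0.002,-0.0001,0.0016],0],
    [0,[0.002,-0.0002,0.0015],0]
  ]
}}

```text
time: 26.25
ee_pos: [0.4689, 0.0133, 0.1444]
tcp_rot: [-177.9, -0.1, 176.0]
wrist_force: [-4.4, 0.3, -1.0]
opening: 0.0002
```

{"fn": "drive_tool", "kwargs": {
  "plan": [
    [0,[0.0021,-0.0001,0.0013],0],
    [0,[0.0021,-0.0002,0.0013],0],
    [0,[0.0021,-0.0001,0.0013],0],
    [0,[0.0021,-0.0002,0.0013],0]
  ]
}}

```text
time: 26.75
ee_pos: [0.4779, 0.0128, 0.15]
tcp_rot: [-177.9, 0.0, 176.0]
wrist_force: [-3.3, 0.1, -2.0]
opening: -0.0002
```

{"fn": "drive_tool", "kwargs": {
  "plan": [
    [0,[0.0022,-0.0001,0.0011],0],
    [0,[0.0022,-0.0002,0.0011],0],
    [0,[0.0022,-0.0001,0.0011],0],
    [0,[0.0022,-0.0002,0.0011],0]
  ]
}}

```text
time: 27.25
ee_pos: [0.4868, 0.0122, 0.1544]
tcp_rot: [-177.9, 0.0, 176.1]
wrist_force: [-2.6, 1.3, -0.6]
opening: 0.0003
```

{"fn": "drive_tool", "kwargs": {
  "plan": [
    [0,[0.0023,-0.0001,0.0009],0],
    [0,[0.0023,-0.0002,0.0009],0],
    [0,[0.0023,-0.0001,0.0009],0],
    [0,[0.0023,-0.0002,0.0008],0]
  ]
}}

```text
time: 27.75
ee_pos: [0.4959, 0.0115, 0.1579]
tcp_rot: [-177.9, 0.0, 176.0]
wrist_force: [-1.6, -0.0, -0.8]
opening: -0.0001
```

{"fn": "drive_tool", "kwargs": {
  "plan": [
    [0,[0.0023,-0.0001,0.0006],0],
    [0,[0.0023,-0.0002,0.0006],0],
    [0,[0.0023,-0.0001,0.0006],0],
    [0,[0.0023,-0.0002,0.0006],0]
  ]
}}

```text
time: 28.25
ee_pos: [0.5051, 0.011, 0.1603]
tcp_rot: [-177.9, 0.0, 176.0]
wrist_force: [-1.1, 0.7, -1.1]
opening: -0.0002
```

{"fn": "drive_tool", "kwargs": {
  "plan": [
    [0,[0.0024,-0.0001,0.0004],0],
    [0,[0.0024,-0.0002,0.0004],0],
    [0,[0.0024,-0.0001,0.0004],0],
    [0,[0.0024,-0.0002,0.0004],0]
  ]
}}

```text
time: 28.75
ee_pos: [0.5148, 0.0104, 0.1619]
tcp_rot: [-177.9, 0.0, 176.0]
wrist_force: [0.0, -0.2, 0.3]
opening: 0.0003
```

{"fn": "drive_tool", "kwargs": {
  "plan": [
    [0,[0.0024,-0.0002,0.0002],0],
    [0,[0.0024,-0.0002,0.0002],0],
    [0,[0.0024,-0.0001,0],0],
    [0,[0.0024,-0.0002,0],0],
    [0,[0,0,0],0],
    [0,[0,0,0],0]
  ]
}}

```text
time: 29.5
ee_pos: [0.5241, 0.0097, 0.1622]
tcp_rot: [-177.9, 0.0, 176.0]
wrist_force: [1.1, 0.0, 0.1]
opening: 0.0002
```

Run:
```python
from h import *
np.set_printoptions(precision=4,suppress=True)
p,d=shot('scene','s9')
cv2.imwrite('pics/s9c.png',cv2.resize(p[130:290,190:350,::-1],None,fx=4,fy=4,interpolation=cv2.INTER_CUBIC))
```

```text
(no output)
```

View pics/s9c.png

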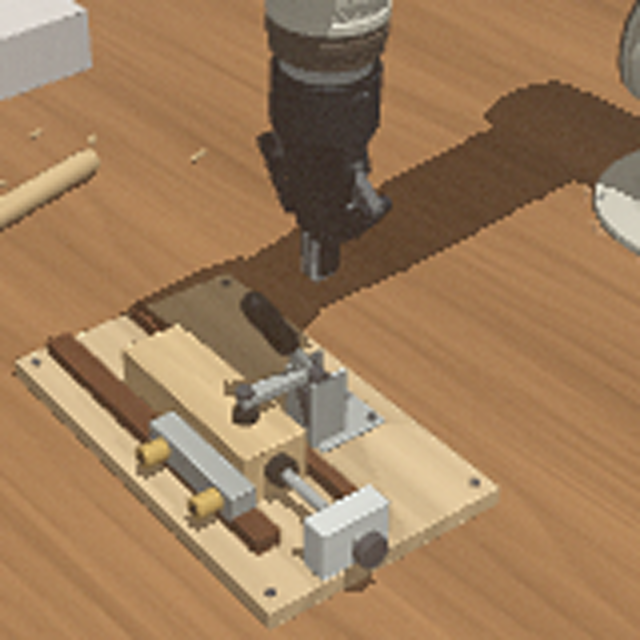

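The lever has snapped over: its handle leans to +x (crop (270,320)) and the pad rests on the block (crop (245,410)). The block touches the stop tip at crop (280,468). I'll retract the tool up and back, then check.

{"fn": "drive_tool", "kwargs": {
  "plan": [
    [0,[-0.005,0,0],0],
    [0,[-0.015,0,0.01],0],
    [0,[-0.02,0,0.02],0],
    [0,[-0.02,0,0.03],0],
    [0,[-0.02,0,0.03],0],
    [0,[0,0,0],0],
    [0,[0,0,0],0],
    [0,[0,0,0],0]
  ]
}}

```text
time: 30.55
ee_pos: [0.4439, 0.0096, 0.2512]
tcp_rot: [-177.9, -0.1, 176.0]
wrist_force: [0.5, 0.4, -0.0]
opening: -0.0001
```

Run:
```python
from h import *
np.set_printoptions(precision=4,suppress=True)
print(monitor.get_obs()['ee_pos'],monitor.get_obs()['wrist_force'])
p,d=shot('scene','s10')
q=np.load('jig.npy');c,s=np.cos(q[2]),np.sin(q[2])
W=world('scene',d);e=W[...,:2]-q[:2];L=np.dstack([c*e[...,0]+s*e[...,1],-s*e[...,0]+c*e[...,1],W[...,2]])*1000
m=(abs(L[...,2]-64)<4)&(abs(L[...,0])<35)&(L[...,1]<90)&(L[...,1]>-200);print('block y',np.percentile(L[m][:,1],[1,99]))
m=(L[...,2]>140)&(L[...,2]<180)&(abs(L[...,1]-20)<15)&(L[...,0]>-40)&(L[...,0]<30);print('knob',L[m].max(0),L[m].mean(0))
cv2.imwrite('pics/s10c.png',cv2.resize(p[130:290,190:350,::-1],None,fx=4,fy=4,interpolation=cv2.INTER_CUBIC))
```

```text
[0.4439 0.0096 0.2512] [ 0.53    0.3913 -0.0286]
block y [-110.1174   57.9917]
knob [  2.6289  31.0678 174.7973] [-12.1772  24.0611 159.2007]
```

View pics/s10c.png

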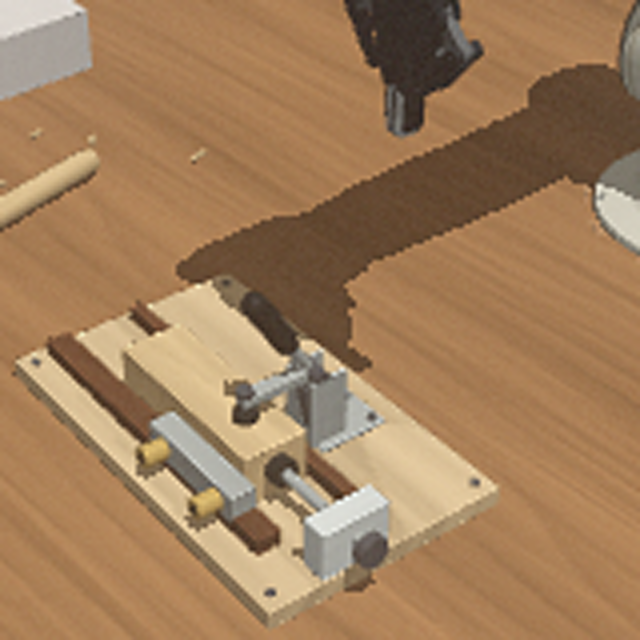

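The clamp is down on the block, the block is still against the stop tip, and the robot is clear of everything.

```bash
python3 -c "
from workcell import job
print(job.job_done())"
```

```text
the job is handed in; nothing more can be done
None
```

The block is pressed against the stop and the clamp has snapped down on it. I handed the job in at about 30.6 s of the 67 s allowed.

- **Pressing the block:** I slid it about 29 mm to the rubber tip, with 1 to 2.6 N of drag on the way. I held it there for about 2.5 s at 7 to 8 N measured at the wrist. The highest reading was 7.9 N.
- **Throwing the clamp:** One push with the shut fingertips, following the arc, took the lever past upright without it falling back. The highest push reading was about 6.3 N.
- **Last checks:** The clamp's knob was at about (-12, 24, 159) mm in the jig, against the expected clamped position of (-10, 20, 163). The block's front face was at jig y ≈ 58 mm, touching the rubber tip. The tool was clear, with the wrist force near zero. I did not measure the hammer, jar and offcut again at the end, but the arm stayed clear of them.
- **Force readings:** They come only at the end of each move, so brief peaks in between were not seen.

Three things disagreed or went wrong along the way:

- **Fingertip position:** The cameras showed the shut fingertips 5 to 9 mm behind the TCP, not 22 mm ahead as stated. I picked heights that worked for either value.
- **Wrist joint limit:** The first approach to the lever ran the last joint to its 180° limit (179.9°). I backed off and used the half-turned orientation instead.
- **Tool tilt:** That limit also left the tool tilted by about 2° for the rest of the job, which caused no trouble.

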